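# Pop open the spring-lid box

### The arm

A 6-joint arm with a two-finger parallel gripper is mounted at the origin on a cart in front of the work surface, level with it; the furniture and walls round the work are solid. World frame = base frame: x ahead of the robot, y to its left, z up, the work surface at z = 0. Lengths are in m, angles in degrees, forces in N, time in s.
With the tool pointing down it reaches from about 0.3 to 0.75 m from the base axis. Payload 8.5 kg.
Tool frame: the origin (TCP) lies at the very end of the fingers, on their centre line; the grasp point (between the pads) lies 19 mm behind it; z points along the fingers, y is the line along which they close (so a half turn about z gives the same grasp; the last joint's range is limited). The gripper opens to 85 mm and grips with 20 to 120 N. Pads are 22 mm wide; open, the fingers measure 114 mm over their backs; the gripper's body (76 mm by 85 mm) begins 54 mm behind the grasp point. The pads swing forward as they close: fully open they stand 13 mm farther back than shut.
Start: joints at [53.726, 21.807, 74.336, -0, 83.858, -12.336], TCP at [0.223, 0.503, 0.231] pointing down, gripper open.
Joint ranges: [-178.18, 178.18], [-50.72, 133.34], [12.68, 142.11], [-81.47, 261.47], [9.98, 163.14], [-165.26, 165.26]. Speed limits (degrees/s): [136.94, 136.94, 180, 180, 180, 180].

### API

Orientations are given as a 3x3 rotation matrix whose columns are the frame's x, y, z axes.
In Python, from rig import env, optics, spotter gives the robot as it stands.
- The arm moves only by the shell command python3 -m crank 'ROWS' [FORCE]. ROWS is JSON, one flat list of numbers, 5 for each row, row after row: the finger opening in cm, from 0 to 8.54, then the shift along the tool's x, y, z in cm, then the turn about the tool's z in rad. A call has exactly 8 rows; each row shifts and turns the commanded pose from where the row before left it, along the tool's axes as they then stand; what a row does not reach is not made up. A row lasts 1/12 s, in which the tool goes at most 41.7 mm and 7.16 degrees, less where a joint would pass 70% of its speed; a pose out of reach is approached as far as the arm can. A call is refused whole if a number of a shift passes 4.17 or a number of a turn 0.125, either way. A call with a gripper value outside its range is refused whole. The fingers move at their own pace and stop on an object; FORCE is the grip in N (left out, the last holds). Time passes only in rows, so rows that do not move let the fingers close, or fill a call up. It gives the time, the measured TCP pose, the force, the opening and the grip force at its end, in the units of the state.
- env.observe(): the state, without advancing time (a new reading comes with each control period).
- optics.get_image(name): name is "scene" or "top"; returns a dict with "color" (384x512x3 uint8, red, green, blue), "intrinsics" (3x3 intrinsics, pixels), "pose" (4x4, takes a point from camera to world coordinates). Camera axes: x right, y up, looking along -z (the intrinsics and any distortion apply to the point x, -y, -z); pixel columns grow to the right and rows downward; lengths in m; the calibration is good to about 2 mm. A picture is of the moment at which its call begins. There is no depth.
- env.close_job(): hands the job in; it is judged then, once.
Trained networks look in a picture, given as the dict that the camera call returned (one of the last four; its "shot" number tells which), for a name from the list of things; names that differ only in an ending like _2 or _b are one class to them, and where a whole thing is asked for, a point or a joint stands for the part that bears it (a point fixed in the world has none). Each returns a list of dicts, best first, with "score" (0 to 1); they miss things now and then, are a little off and sometimes report something else, mostly with a low value. They report only what shows in the picture. A call takes as long as a camera call.
- spotter.look_for(picture, query): "at" ([column, row] as shares, 0 to 1, of the picture: columns of its width, rows of its height, amid what is visible of it).
The state is a dict: "time_s": time; "q": joint angles; "qvel": joint speeds; "joint_efforts": joint torques, N m; "position": TCP position; "tool_rot": TCP orientation; "ft_force": force on the tool from outside, world axes, zero at the start; "wrist_torque": the same for the moment, N m; "grip_width": finger opening in m; "gripper_force": force on a finger pad.
Only numpy, scipy, OpenCV 4.12 (cv2) and the standard library are available. Lean on these libraries where they do the work, as an engineer would, in place of code of your own. Each camera call takes 0.05 s, during which the arm holds its last target. There are 200 camera calls.

### The job

Open the wider of the two black spring-lid boxes with the fingertips: press down the release tab on its front so that the lid springs ajar, then push the lid back until it stays fully open by itself. Do not grasp, lift or shift either box, keep the narrower box shut, and leave the other things on the desk where they are.

Things in the scene. Friction and masses are not known exactly. Their poses are not given: they have to be found in the camera images.
- wide_box: the wider of two black boxes with a flat aluminium lid and a steel tab on the front: 90 mm deep (x) x 140 mm wide (y) x 53 mm high, lid shut; weighted to 3 kg, standing loose on rubber feet. Origin: centre of the underside; its -x side is the front with the tab, +y runs along the width, z is up. The two differ only in width; either may be on the left
- wide_tab_top (a point): press point on top of the wide box's release tab, a steel paddle 36 mm deep x 34 mm wide x 4 mm thick standing out level from the front, top 40 mm above the desk. The point is on the box's middle line, 35 mm in front of the box wall, 12 mm behind the paddle's front end; 22 mm behind it the tab's upright hook rises to 57 mm above the desk. Moves down with the tab
- wide_tab (a joint): tilt of the wide box's tab, rad: 0 at rest, 0.28 fully pressed (about 7 mm down at the press point). The hook lets go of the lid at about 0.17 (4 to 5 mm down); fully down takes about 3 N straight down at the press point, 5 N at 15 mm from its pivot (11 mm behind the press point); springs back when released
- wide_lid_edge (a point): middle of the lower front edge of the wide box's lid, on its underside, 90 mm from the hinge line; moves with the lid. The lid is 5 mm thick, 140 mm wide, 60 g; a 6 mm long, 28 mm wide tongue sticks out of its front edge at the middle. The edge rises as the lid swings back: a finger that pushes against it should rise with it, or it rubs and jams
- wide_lid_hinge (a point): middle of the wide lid's hinge line, on the far upper edge of the box (45 mm behind the box's centre, 48 mm above the desk); the line runs along the box's y
- wide_lid (a joint): opening angle of the wide lid, rad: 0 shut and latched, 1.57 upright, 1.95 fully open against its stop, leaning back. Unlatched, a damped spring lifts it to about 0.75 within a second and holds it there; let go before upright it falls back to 0.75, past upright (from 1.7) it falls to the stop and stays
- narrow_box: the narrower of two black boxes with a flat aluminium lid and a steel tab on the front: 90 mm deep (x) x 80 mm wide (y) x 53 mm high, lid shut; weighted to 3 kg, standing loose on rubber feet. Origin: centre of the underside; its -x side is the front with the tab, +y runs along the width, z is up. The two differ only in width; either may be on the left
- narrow_tab_top (a point): press point on top of the narrow box's release tab, a steel paddle 36 mm deep x 34 mm wide x 4 mm thick standing out level from the front, top 40 mm above the desk. The point is on the box's middle line, 35 mm in front of the box wall, 12 mm behind the paddle's front end; 22 mm behind it the tab's upright hook rises to 57 mm above the desk. Moves down with the tab
- narrow_tab (a joint): tilt of the narrow box's tab, rad: 0 at rest, 0.28 fully pressed (about 7 mm down at the press point). The hook lets go of the lid at about 0.17 (4 to 5 mm down); fully down takes about 3 N straight down at the press point, 5 N at 15 mm from its pivot (11 mm behind the press point); springs back when released
- narrow_lid_edge (a point): middle of the lower front edge of the narrow box's lid, on its underside, 90 mm from the hinge line; moves with the lid. The lid is 5 mm thick, 80 mm wide, 60 g; a 6 mm long, 28 mm wide tongue sticks out of its front edge at the middle. The edge rises as the lid swings back: a finger that pushes against it should rise with it, or it rubs and jams
- narrow_lid_hinge (a point): middle of the narrow lid's hinge line, on the far upper edge of the box (45 mm behind the box's centre, 48 mm above the desk); the line runs along the box's y
- narrow_lid (a joint): opening angle of the narrow lid, rad: 0 shut and latched, 1.57 upright, 1.95 fully open against its stop, leaning back. Unlatched, a damped spring lifts it to about 0.75 within a second and holds it there; let go before upright it falls back to 0.75, past upright (from 1.7) it falls to the stop and stays
- glue_stick: glue stick standing upright, white with an orange cap, 24 mm diameter x 86 mm, loose bystander behind the boxes; origin: centre of the underside
- ink_bottle: square dark ink bottle, 42 x 42 x 66 mm, loose bystander to the left; origin: centre of the underside
- tape_b: roll of masking tape lying flat, 93 mm diameter x 30 mm, loose bystander to the right; origin: centre of the underside
- white_eraser: small white eraser, 19 x 32 x 12 mm, loose bystander near the front edge of the desk; origin: centre of the underside

How it is judged (in metres and radians):
On the way, in this order (a step that is already met when the one before it is completed fails the run):
1. the fingers press the wider box's tab down (value of joint wide_tab above 0.1 rad and value of joint wide_lid below 0.2 rad and contact force between the fingers and wide_tab above 0.5 N).
2. the wider box's lid has sprung ajar (value of joint wide_lid between 0.5 and 1.1 rad), for 0.1 s.
3. the lid is pushed fully open (value of joint wide_lid above 1.8 rad), for 0.2 s.
At the end, for the whole second after the job is handed in: The wider box's lid stands fully open on its stop (more than 1.8 of 1.95 rad) and at rest, its tab has sprung back (under 0.08 rad); the narrower box is shut (lid under 0.05 rad); both boxes and the four loose things are within 20 mm of where they started (value of joint wide_lid above 1.8 rad and velocity of joint wide_lid between -0.1 and 0.1 rad/s and value of joint wide_tab below 0.08 rad and value of joint narrow_lid below 0.05 rad and distance of each of wide_box, narrow_box, glue_stick, ink_bottle, tape_b, white_eraser from where it was at the start of the episode below 0.02 m); the robot touches nothing.
It fails at once if the narrower box's lid is released (value of joint narrow_lid above 0.1 rad).
It fails at once if a box is lifted, tipped or shifted (distance of any of wide_box, narrow_box from where it was at the start of the episode above 0.025 m or height (world z) of any of wide_box, narrow_box above 0.012 m or angle between any of wide_box, narrow_box's own z axis and vertical above 0.15 rad).
It fails at once if another thing on the desk is lifted or shifted (distance of any of glue_stick, ink_bottle, tape_b, white_eraser from where it was at the start of the episode above 0.025 m or height (world z) of any of glue_stick, ink_bottle, tape_b, white_eraser above 0.015 m).
It also fails if it takes over 48 s, if anything falls off the work surface, if the arm or the gripper's body presses on something with over 40 N, if the wrist force passes 120 N, or if a joint passes its speed limit or range.

## Working session

There is one attempt and no reset: what is moved stays moved. The work goes in short steps, Python scripts to look and compute and a shell command to move; the robot and the scene stay as the last step left them, time stands still between calls to the robot, and variables do not carry over. Pictures are saved under pics/ and viewed, at most 10 in all, crops included, and the job is handed in when it is done.

```bash
mkdir -p pics; ls
cat > h.py <<'E'
import numpy as np,cv2
from rig import env,optics,spotter
def ray(p,at):
    K=np.array(p["intrinsics"]);T=np.array(p["pose"])
    u,v=at[0]*512,at[1]*384
    d=np.array([(u-K[0,2])/K[0,0],-(v-K[1,2])/K[1,1],-1]);return T[:3,3],T[:3,:3]@d
def onz(p,at,z):
    o,d=ray(p,at);return o+d*(z-o[2])/d[2]
def tri(r):
    A=0;b=0
    for o,d in r:
        d=d/np.linalg.norm(d);P=np.eye(3)-np.outer(d,d);A=A+P;b=b+P@o
    return np.linalg.solve(A,b)
E
python3 - <<'E'
from h import *
np.set_printoptions(precision=4,suppress=True)
s=optics.get_image("scene");t=optics.get_image("top")
cv2.imwrite("pics/s.png",s["color"][...,::-1]);cv2.imwrite("pics/t.png",t["color"][...,::-1])
print(s.keys())
for n,p in(("s",s),("t",t)):
    print(n,np.array(p["pose"])[:3,3])
    for q in["wide_box","wide_tab_top","wide_lid_edge","wide_lid_hinge","narrow_box","narrow_tab_top","narrow_lid_hinge","glue_stick","ink_bottle","tape_b","white_eraser"]:
        z={"wide_box":.053,"narrow_box":.053,"wide_tab_top":.04,"narrow_tab_top":.04}.get(q,.048)
        for r in spotter.look_for(p,q)[:2]:
            print(q,round(r["score"],2),np.array(r["at"])*[512,384],onz(p,r["at"],z))
st=env.observe();print(st["position"],st["tool_rot"],st["ft_force"])
E
```

```text
pics
dict_keys(['color', 'intrinsics', 'pose', 'shot'])
s [ 0.0066 -0.8134  0.7214]
wide_box 0.89 [260.096  226.2912] [ 0.4784 -0.0249  0.053 ]
wide_tab_top 0.53 [248.9856 229.9008] [ 0.4461 -0.0104  0.04  ]
wide_lid_edge 0.78 [260.096  217.4976] [0.5064 0.0242 0.048 ]
wide_lid_hinge 0.66 [261.2224 217.6896] [0.5092 0.0215 0.048 ]
wide_lid_hinge 0.33 [208.7936 216.192 ] [0.3573 0.1083 0.048 ]
narrow_box 0.96 [224.7168 180.7104] [0.5038 0.2999 0.053 ]
narrow_tab_top 0.58 [215.808  185.3184] [0.467  0.3031 0.04  ]
narrow_lid_hinge 0.48 [229.2224 176.9856] [0.5366 0.3284 0.048 ]
glue_stick 0.65 [296.8064 193.3056] [0.7072 0.1001 0.048 ]
ink_bottle 0.63 [217.7024 163.8912] [0.5433 0.4578 0.048 ]
ink_bottle 0.39 [261.376  219.1104] [0.5056 0.0141 0.048 ]
tape_b 0.93 [292.9152 286.8864] [ 0.4267 -0.2882  0.048 ]
tape_b 0.22 [213.4016 179.2896] [0.4724 0.3387 0.048 ]
t [0.3456 0.1172 1.3661]
wide_box 0.95 [310.5792 205.0944] [0.4891 0.0086 0.053 ]
wide_tab_top 0.68 [319.3856 223.9104] [ 0.4362 -0.0178  0.04  ]
wide_tab_top 0.36 [199.3216 190.5024] [0.5301 0.3329 0.04  ]
wide_lid_edge 0.58 [309.6064 200.7168] [0.5024 0.0109 0.048 ]
wide_lid_edge 0.38 [201.4208 193.3824] [0.5206 0.3252 0.048 ]
wide_lid_hinge 0.65 [310.2208 199.4112] [0.5062 0.0092 0.048 ]
narrow_box 0.85 [203.008 192.   ] [0.524  0.3199 0.053 ]
narrow_box 0.69 [310.4768 201.408 ] [0.4998 0.0088 0.053 ]
narrow_tab_top 0.73 [199.424  212.3136] [0.466  0.3305 0.04  ]
narrow_lid_hinge 0.55 [197.2224 186.3936] [0.541  0.3381 0.048 ]
glue_stick 0.73 [199.8848 186.0864] [0.542  0.3304 0.048 ]
glue_stick 0.22 [202.1888 191.0016] [0.5276 0.3232 0.048 ]
ink_bottle 0.71 [151.3984 180.5952] [0.5568 0.4732 0.048 ]
ink_bottle 0.15 [198.7072 187.8144] [0.5369 0.3336 0.048 ]
tape_b 0.64 [409.3952 221.6832] [ 0.445 -0.274  0.048]
[0.2232 0.5027 0.2313] [[-0.914   0.4057  0.    ]
 [ 0.4057  0.914   0.    ]
 [-0.      0.     -1.    ]] [-0.3451 -0.1587 -0.4353]
```

Run:
```python
import cv2
t=cv2.imread("pics/t.png")[140:270,130:460];cv2.imwrite("pics/t2.png",cv2.resize(t,None,fx=2.4,fy=2.4,interpolation=2))
s=cv2.imread("pics/s.png")[130:320,180:340];cv2.imwrite("pics/s2.png",cv2.resize(s,None,fx=3,fy=3,interpolation=2))
```

```text
(no output)
```

View pics/t2.png

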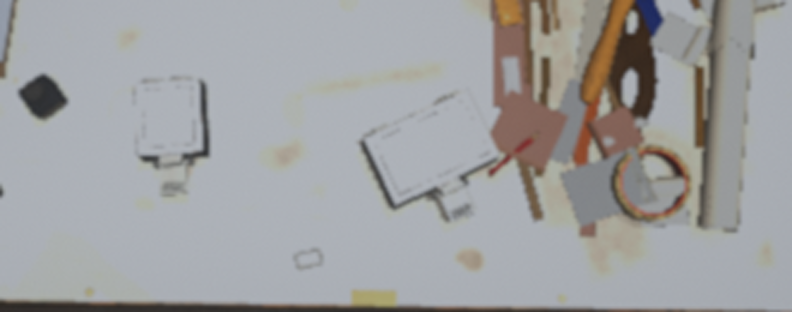

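View pics/s2.png

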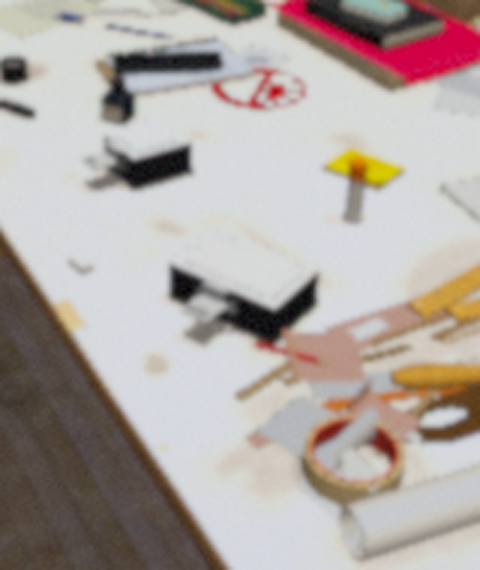

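The top view shows the wide box at right (lid corners at crop 363,140 / 468,88 / 498,155 / 393,207, paddle about 458,211), turned about 26°. The narrow box is at left, and the eraser at 308,258. The scene view agrees: lid front corners at 172,265 and 272,312, back right at 318,272.

```bash
cat >> h.py <<'E'
def proj(p,X):
    K=np.array(p["intrinsics"]);T=np.linalg.inv(np.array(p["pose"]))
    c=T[:3,:3]@X+T[:3,3];return np.array([K[0,0]*c[0]/-c[2]+K[0,2],K[1,1]*-c[1]/-c[2]+K[1,2]])
def boxpt(b,l):
    c,s=np.cos(b[2]),np.sin(b[2]);return np.array([b[0]+c*l[0]-s*l[1],b[1]+s*l[0]+c*l[1],l[2]])
E
python3 - <<'E'
from h import *
from scipy.optimize import least_squares
np.set_printoptions(precision=4,suppress=True)
s=optics.get_image("scene");t=optics.get_image("top")
C=lambda x,y:np.array([130+x/2.4,140+y/2.4]);S=lambda x,y:np.array([180+x/3,130+y/3])
fl,fr,bl,br=(-.045,.07,.053),(-.045,-.07,.053),(.045,.07,.053),(.045,-.07,.053)
tab=(-.08,0,.04)
O=[(t,fl,C(393,207)),(t,fr,C(498,155)),(t,bl,C(363,140)),(t,br,C(468,88)),(t,tab,C(456,206)),(t,tab,(319.4,223.9)),(s,fl,S(172,265)),(s,fr,S(272,312)),(s,br,S(318,272)),(s,tab,(249,229.9))]
f=lambda b:np.concatenate([proj(p,boxpt(b,l))-u for p,l,u in O])
r=least_squares(f,[.49,.01,.45],loss="soft_l1")
print(r.x,np.degrees(r.x[2]));print(r.fun.reshape(-1,2))
for n,l in(("press",(-.08,0,.04)),("hinge",(.045,0,.048))):print(n,boxpt(r.x,l))
print("eraser",onz(t,[(130+308/2.4)/512,(140+258/2.4)/384],.012))
I=s["color"].copy()
c=t["color"].copy();c=cv2.resize(c[170:240,270:350],None,fx=8,fy=8,interpolation=2)
def dr(im,p,x0,y0,k):
    for l in(fl,fr,bl,br,tab,(-.045,0,.053),(-.092,.017,.04),(-.092,-.017,.04)):
        u=(proj(p,boxpt(r.x,l))-[x0,y0])*k+k/2;cv2.circle(im,tuple(int(v) for v in u),3,(255,0,0),-1)
dr(c,t,270,170,8)
d=cv2.resize(s["color"][195:255,225:300],None,fx=8,fy=8,interpolation=2);dr(d,s,225,195,8)
h=min(c.shape[0],d.shape[0]);w=np.hstack([c[:h],d[:h]]);w=cv2.resize(w,None,fx=.62,fy=.62)
print(w.shape);cv2.imwrite("pics/fit.png",w[...,::-1])
E
```

```text
[0.5026 0.0122 0.4364] 25.00381533129457
[[ 0.0321 -1.5519]
 [ 0.561   0.0118]
 [-0.5586 -2.0561]
 [-0.3777 -0.1849]
 [ 0.7196  0.2103]
 [ 1.3196  2.1436]
 [-1.509  -1.2917]
 [ 0.2673 -1.1557]
 [ 0.2025 -0.9136]
 [-2.8145  3.2661]]
press [ 0.4301 -0.0216  0.04  ]
hinge [0.5434 0.0312 0.048 ]
eraser [0.3669 0.1584 0.012 ]
(298, 769, 3)
```

View pics/fit.png

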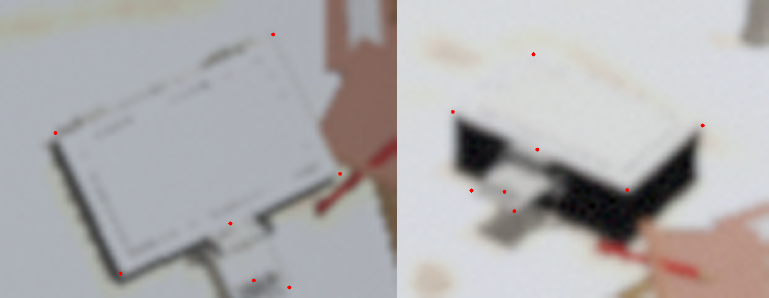

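The fit holds to a few mm: the box stands at (0.503, 0.012), yaw 25°, with the press point near (0.430, -0.022). First I close the fingers and turn about -0.855 rad.

```bash
python3 -m crank '[0,0,0,0,-0.107, 0,0,0,0,-0.107, 0,0,0,0,-0.107, 0,0,0,0,-0.107, 0,0,0,0,-0.107, 0,0,0,0,-0.107, 0,0,0,0,-0.107, 0,0,0,0,-0.107]' 20
cat > go.py <<'E'
from h import *
import sys
np.set_printoptions(precision=4,suppress=True)
st=env.observe();R=np.array(st["tool_rot"]);p=np.array(st["position"])
B=[.5026,.0122,.4364]
yb=np.array([-np.sin(B[2]),np.cos(B[2]),0])
l=[float(v) for v in sys.argv[1:4]]
X=boxpt(B,l);print("t",st["time_s"],"pos",p,"F",st["ft_force"],"w",st["grip_width"])
c,s=np.cos(B[2]),np.sin(B[2]);d=p-[B[0],B[1],0];print("box-local now",c*d[0]+s*d[1],-s*d[0]+c*d[1],p[2])
print("shift cm",R.T@(X-p)*100,"turn",np.arctan2(np.dot(np.cross(R[:,1],yb),R[:,2]),R[:,1]@yb))
E
python3 go.py -.08 0 .08
```

```text
time_s: 1.97
position: [0.2232, 0.5027, 0.2313]
tool_rot: [[-0.903, -0.429, -0.0], [-0.429, 0.903, 0.0], [-0.0, 0.0, -1.0]]
ft_force: [-0.0, -1.1, 0.0]
grip_width: 0.0001
gripper_force: 0.0
t 1.9667 pos [0.2232 0.5027 0.2313] F [-0.0178 -1.0686  0.0492] w 7.978625258155926e-05
box-local now -0.0459304269816066 0.5626307966082192 0.23132277304397242
shift cm [  3.8059 -56.2379  15.1307] turn 0.007089489062995433
```

```bash
python3 -m crank '[0,0.24,-3.5,0,0, 0,0.24,-3.5,0,0, 0,0.24,-3.5,0,0, 0,0.24,-3.5,0,0, 0,0.24,-3.5,0,0, 0,0.24,-3.5,0,0, 0,0.24,-3.5,0,0, 0,0.24,-3.5,0,0]'
python3 -m crank '[0,0.24,-3.5,0,0, 0,0.24,-3.5,0,0, 0,0.24,-3.5,0,0, 0,0.24,-3.5,0,0, 0,0.24,-3.5,1,0, 0,0.24,-3.5,2,0, 0,0.24,-3.5,2.5,0, 0,0,0,2.5,0]'
python3 go.py -.08 0 .065
```

```text
time_s: 2.63
position: [0.3248, 0.2394, 0.2315]
tool_rot: [[-0.905, -0.425, 0.001], [-0.425, 0.905, 0.0], [-0.001, -0.0, -1.0]]
ft_force: [0.3, -0.2, -0.1]
grip_width: 0.0001
gripper_force: 0.0
time_s: 3.3
position: [0.4154, 0.0085, 0.1517]
tool_rot: [[-0.907, -0.42, 0.004], [-0.42, 0.907, -0.002], [-0.002, -0.003, -1.0]]
ft_force: [0.2, 0.4, 0.1]
grip_width: -0.0001
gripper_force: 0.0
t 3.3 pos [0.4154 0.0085 0.1517] F [0.1848 0.3752 0.1189] w -7.076684949419826e-05
box-local now -0.08059287631822219 0.033485263570420226 0.1517089844432335
shift cm [-0.0478 -3.3195  8.6821] turn -0.0027431254050395907
```

```bash
python3 -m crank '[0,0,0,0,0, 0,0,0,0,0, 0,0,0,1.5,0, 0,0,0,1.5,0, 0,0,0,1.5,0, 0,0,0,1,0, 0,0,0,0.5,0, 0,0,0,0,0]'
python3 go.py -.08 0 .065
python3 - <<'E'
from h import *
s=optics.get_image("scene");t=optics.get_image("top")
c=cv2.resize(t["color"][170:240,270:350],None,fx=5,fy=5,interpolation=2)
d=cv2.resize(s["color"][180:250,215:295],None,fx=5,fy=5,interpolation=2)
cv2.imwrite("pics/c1.png",np.hstack([c,d])[...,::-1])
E
```

```text
time_s: 3.97
position: [0.4131, 0.0138, 0.0927]
tool_rot: [[-0.905, -0.426, 0.001], [-0.426, 0.905, -0.0], [-0.0, -0.0, -1.0]]
ft_force: [0.5, -0.1, 0.3]
grip_width: 0.0
gripper_force: 0.0
t 3.9667 pos [0.4131 0.0138 0.0927] F [ 0.4554 -0.0811  0.2881] w 2.4713644864531164e-05
box-local now -0.0804733526233021 0.039296916496572125 0.09272029590227959
shift cm [-0.0329 -3.9289  2.7733] turn 0.0033626913270673776
```

View pics/c1.png

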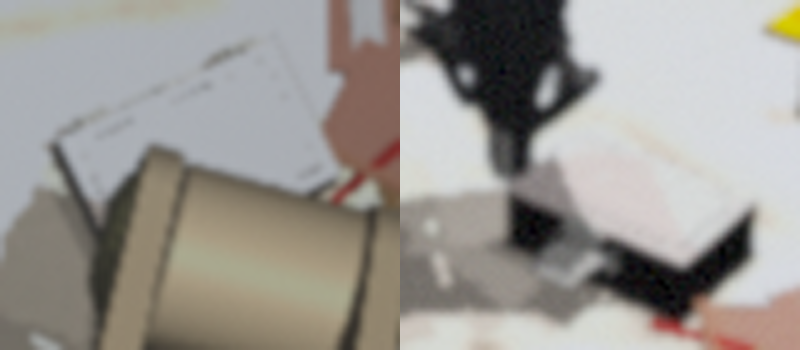

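The scene half shows the fingertips at about crop (507,172), left of the tab (paddle about 540-600, 240-285). I compare these with the projections.

Run:
```python
from h import *
np.set_printoptions(precision=1,suppress=True)
s=optics.get_image("scene");B=[.5026,.0122,.4364]
f=lambda X:(proj(s,np.array(X))-[215,180])*5+[402.5,2.5]
print("tcp",f(env.observe()["position"]))
for l in [(-.092,.017,.04),(-.092,-.017,.04),(-.056,.017,.04),(-.056,-.017,.04),(-.045,.07,.053),(-.045,-.07,.053),(.045,-.07,.053)]:print(l,f(boxpt(B,l)))
d=cv2.resize(s["color"][205:255,228:288],None,fx=12,fy=12,interpolation=2)
for l in [(-.092,.017,.04),(-.092,-.017,.04),(-.056,.017,.04),(-.056,-.017,.04),(-.045,.07,.053),(-.045,-.07,.053),(.045,-.07,.053)]:
    u=(proj(s,boxpt(B,l))-[228,205])*12+6;cv2.circle(d,tuple(int(v) for v in u),3,(255,0,0),-1)
u=(proj(s,np.array(env.observe()["position"]))-[228,205])*12+6;cv2.circle(d,tuple(int(v) for v in u),4,(0,200,0),-1)
cv2.imwrite("pics/c2.png",d[...,::-1])
```

```text
tcp [510.  177.6]
(-0.092, 0.017, 0.04) [525.5 267.4]
(-0.092, -0.017, 0.04) [568.4 287.8]
(-0.056, 0.017, 0.04) [560.  240.7]
(-0.056, -0.017, 0.04) [602.5 260.3]
(-0.045, 0.07, 0.053) [506.6 187.7]
(-0.045, -0.07, 0.053) [682.2 266.7]
(0.045, -0.07, 0.053) [758.5 201.3]
```

View pics/c2.png

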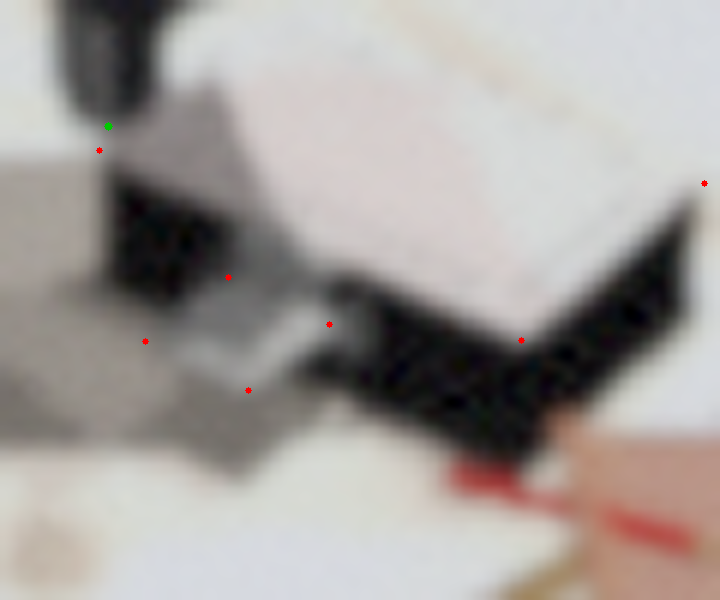

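The green TCP mark sits on the real fingertip. The tab marks are within about 1 px (a few mm). I go over it and approach.

```bash
python3 -m crank '[0,0,-1,0,0, 0,0,-1,0,0, 0,0,-1,0,0, 0,0,-0.7,0,0, 0,0,-0.4,1,0, 0,0,0,1.5,0, 0,0,0,1.2,0, 0,0,0,0.6,0]'
python3 -m crank '[0,0,0,0,0, 0,0,0,0,0, 0,0,0,0,0, 0,0,0,0,0, 0,0,0,0,0, 0,0,0,0,0, 0,0,0,0,0, 0,0,0,0,0]'
python3 go.py -.08 -.002 .035
```

```text
time_s: 4.78
position: [0.4301, -0.0247, 0.048]
tool_rot: [[-0.906, -0.423, -0.002], [-0.423, 0.906, 0.001], [0.001, 0.001, -1.0]]
ft_force: [0.1, -0.3, 0.3]
grip_width: 0.0002
gripper_force: 0.0
time_s: 5.45
position: [0.4303, -0.024, 0.0493]
tool_rot: [[-0.906, -0.424, 0.0], [-0.424, 0.906, -0.0], [-0.0, -0.0, -1.0]]
ft_force: [-0.2, 0.9, 0.3]
grip_width: 0.0
gripper_force: 0.0
t 5.45 pos [ 0.4303 -0.024   0.0493] F [-0.1703  0.8581  0.2949] w 5.247063131165577e-06
box-local now -0.08080072546873603 -0.0022972571873296765 0.04926549451250983
shift cm [-0.0799  0.0298  1.4266] turn 0.0018386520213875186
```

Now I press in small steps, down to about z = 0.036.

```bash
python3 -m crank '[0,0,0,0.3,0, 0,0,0,0.3,0, 0,0,0,0.2,0, 0,0,0,0.2,0, 0,0,0,0.15,0, 0,0,0,0.1,0, 0,0,0,0.1,0, 0,0,0,0,0]'
python3 go.py -.08 -.002 .035
python3 -c "
from h import *
print(spotter.look_for(optics.get_image('scene'),'wide_lid_edge')[:2])"
```

```text
time_s: 6.12
position: [0.4299, -0.0241, 0.0355]
tool_rot: [[-0.905, -0.424, -0.001], [-0.424, 0.905, 0.0], [0.001, 0.0, -1.0]]
ft_force: [-4.5, -1.5, 3.2]
grip_width: -0.0003
gripper_force: 2.2
t 6.1167 pos [ 0.4299 -0.0241  0.0355] F [-4.4511 -1.5314  3.2188] w -0.00033821713729399505
box-local now -0.08120733783713244 -0.002128258858761587 0.03548442913170331
shift cm [-0.1208  0.0126  0.0483] turn 0.0019235528601962747
[{'at': [0.5318, 0.5617], 'score': 0.69}]
```

```bash
python3 -m crank '[0,0,0,0,0, 0,0,0,0,0, 0,0,0,0,0, 0,0,0,0,0, 0,0,0,0,0, 0,0,0,0,0, 0,0,0,0,0, 0,0,0,0,0]'
python3 - <<'E'
from h import *
s=optics.get_image("scene")
d=cv2.resize(s["color"][160:255,205:315],None,fx=6,fy=6,interpolation=2)
cv2.imwrite("pics/c3.png",d[...,::-1])
E
```

```text
time_s: 6.88
position: [0.4303, -0.024, 0.0356]
tool_rot: [[-0.906, -0.424, -0.0], [-0.424, 0.906, 0.0], [0.0, 0.0, -1.0]]
ft_force: [-4.0, -1.1, 3.4]
grip_width: 0.0001
gripper_force: 2.2
```

View pics/c3.png

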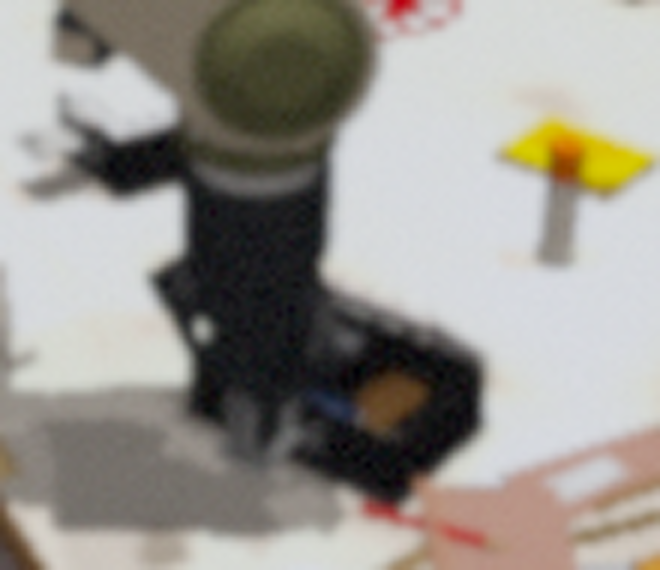

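The lid has sprung up and is seen almost edge-on from this camera, with the box interior visible at (390,400). I lift off and back away, then look again.

```bash
python3 -m crank '[0,0.1,0,-0.4,0, 0,0.4,0,-0.6,0, 0,0.8,0,-0.8,0, 0,1,0,-1,0, 0,1,0,-1,0, 0,0.4,0,-1,0, 0,0,0,-0.8,0, 0,0,0,0,0]'
python3 -m crank '[0,0,0,0,0, 0,0,0,0,0, 0,0,0,0,0, 0,0,0,0,0, 0,0,0,0,0, 0,0,0,0,0, 0,0,0,0,0, 0,0,0,0,0]'
python3 go.py -.05 0 .09
python3 - <<'E'
from h import *
s=optics.get_image("scene")
d=cv2.resize(s["color"][160:255,205:315],None,fx=5,fy=5,interpolation=2)
t=optics.get_image("top")
c=cv2.resize(t["color"][160:255,270:320],None,fx=5,fy=5,interpolation=2)
cv2.imwrite("pics/c4.png",np.hstack([d,c])[...,::-1])
E
```

```text
time_s: 7.6
position: [0.3971, -0.0403, 0.0935]
tool_rot: [[-0.906, -0.424, 0.004], [-0.424, 0.906, -0.001], [-0.003, -0.003, -1.0]]
ft_force: [0.6, 0.1, -0.2]
grip_width: 0.0001
gripper_force: 0.0
time_s: 8.27
position: [0.3968, -0.0397, 0.0916]
tool_rot: [[-0.905, -0.424, -0.0], [-0.424, 0.905, 0.0], [0.0, 0.0, -1.0]]
ft_force: [0.1, -0.4, 0.3]
grip_width: -0.0003
gripper_force: 0.0
t 8.2667 pos [ 0.3968 -0.0397  0.0916] F [ 0.0834 -0.3649  0.3235] w -0.00030714954663845097
box-local now -0.11783882797462991 -0.0023215134662046277 0.09155609088279068
shift cm [-6.7843  0.2196  0.1548] turn 0.0018453161249083715
```

View pics/c4.png

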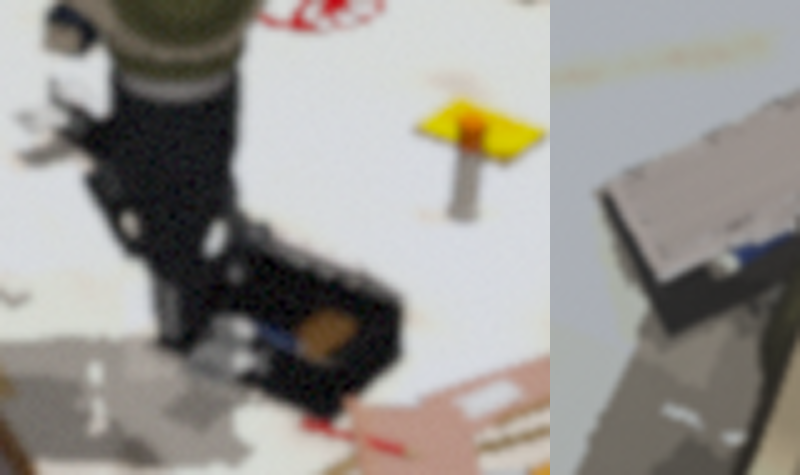

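The top half shows the lid lifted (front edge at about (660,280), box interior below it), so the lid is ajar. Next I approach the edge, then follow its arc.

```bash
python3 -m crank '[0,-1.5,0.1,0,0, 0,-1.5,0.1,0,0, 0,-1.5,0,0,0, 0,-1.5,0,0,0, 0,-1,0,0,0, 0,-0.5,0,0,0, 0,-0.3,0,-0.1,0, 0,-0.4,0,-0.1,0]'
python3 -m crank '[0,-0.5,0,-0.5,0, 0,-0.5,0,-0.5,0, 0,-0.5,0,-0.4,0, 0,-0.5,0,-0.3,0, 0,-0.5,0,-0.3,0, 0,-0.5,0,-0.3,0, 0,-0.5,0,-0.2,0, 0,-0.5,0,-0.2,0]'
python3 go.py .045 0 .12
```

```text
time_s: 9.03
position: [0.4699, -0.0031, 0.0936]
tool_rot: [[-0.906, -0.424, -0.001], [-0.424, 0.906, 0.0], [0.001, 0.0, -1.0]]
ft_force: [-1.5, -0.0, 0.4]
grip_width: 0.0001
gripper_force: 0.6
time_s: 9.7
position: [0.5069, 0.014, 0.1208]
tool_rot: [[-0.906, -0.424, 0.0], [-0.424, 0.906, -0.0], [-0.0, -0.0, -1.0]]
ft_force: [0.1, 0.3, 0.3]
grip_width: -0.0001
gripper_force: 0.1
t 9.7 pos [0.5069 0.014  0.1208] F [0.0704 0.2558 0.2701] w -9.359504318363261e-05
box-local now 0.004653487277740986 -0.0001391762261009656 0.12084216031782408
shift cm [-4.0347  0.0066  0.0843] turn 0.0018035155038990435
```

```bash
python3 -m crank '[0,-0.5,0,-0.1,0, 0,-0.6,0,-0.1,0, 0,-0.6,0,0,0, 0,-0.6,0,0,0, 0,-0.6,0,0,0, 0,-0.6,0,0,0, 0,-0.4,0,0,0, 0,-0.2,0,0,0]'
python3 -m crank '[0,0,0,0,0, 0,0,0,0,0, 0,0,0,0,0, 0,0,0,0,0, 0,0,0,0,0, 0,0,0,0,0, 0,0,0,0,0, 0,0,0,0,0]'
python3 go.py .045 0 .12
```

```text
time_s: 10.37
position: [0.5441, 0.0315, 0.1225]
tool_rot: [[-0.905, -0.425, 0.0], [-0.425, 0.905, 0.0], [-0.0, 0.0, -1.0]]
ft_force: [0.4, 0.3, -1.5]
grip_width: 0.0001
gripper_force: 0.0
time_s: 11.03
position: [0.5435, 0.0312, 0.1227]
tool_rot: [[-0.906, -0.424, 0.0], [-0.424, 0.906, 0.0], [-0.0, 0.0, -1.0]]
ft_force: [-1.5, 0.6, -0.1]
grip_width: -0.0001
gripper_force: 0.0
t 11.0333 pos [0.5435 0.0312 0.1227] F [-1.5061  0.5688 -0.0737] w -8.956653050638042e-05
box-local now 0.04511087324161854 -6.694928312063128e-05 0.12267494956936037
shift cm [0.0111 0.0067 0.2675] turn 0.0017283039523964398
```

```bash
python3 -m crank '[0,-0.3,0,0,0, 0,-0.3,0,0,0, 0,-0.2,0,0,0, 0,0,0,0,0, 0,0,0,0,0, 0,0,0,0,0, 0,0,0,0,0, 0,0,0,0,0]'
python3 -m crank '[0,0.5,0,0,0, 0,1,0,-0.3,0, 0,2,0,-1,0, 0,2.5,0,-1.5,0, 0,3,0,-1.5,0, 0,3,0,-1.5,0, 0,3,0,-1,0, 0,1,0,0,0]'
python3 -m crank '[0,1.5,3.5,-1,0, 0,1.5,3.5,-1,0, 0,1,3.5,0,0, 0,0,3.5,0,0, 0,0,3,0,0, 0,0,2,0,0, 0,0,0,0,0, 0,0,0,0,0]'
python3 - <<'E'
from h import *
s=optics.get_image("scene");t=optics.get_image("top")
d=cv2.resize(s["color"][160:255,205:315],None,fx=4,fy=4,interpolation=2)
c=cv2.resize(t["color"][150:245,260:350],None,fx=4,fy=4,interpolation=2)
cv2.imwrite("pics/c5.png",np.hstack([d,c])[...,::-1])
E
```

```text
time_s: 11.7
position: [0.5507, 0.0346, 0.1227]
tool_rot: [[-0.906, -0.424, -0.0], [-0.424, 0.906, -0.0], [0.0, -0.0, -1.0]]
ft_force: [0.1, -0.2, -0.6]
grip_width: 0.0001
gripper_force: 0.0
time_s: 12.37
position: [0.403, -0.0341, 0.1924]
tool_rot: [[-0.906, -0.423, 0.002], [-0.423, 0.906, -0.001], [-0.001, -0.002, -1.0]]
ft_force: [0.9, -0.6, -0.1]
grip_width: 0.0
gripper_force: 0.0
time_s: 13.03
position: [0.2884, 0.1222, 0.2106]
tool_rot: [[-0.904, -0.427, 0.0], [-0.427, 0.904, -0.0], [-0.0, -0.0, -1.0]]
ft_force: [0.5, 0.3, 0.2]
grip_width: 0.0001
gripper_force: 0.0
```

View pics/c5.png

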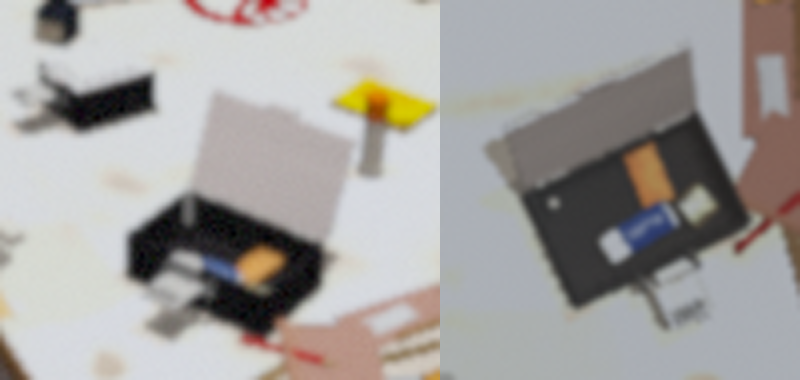

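Both views show the lid leaning back beyond the hinge (top lid edge about (690,50) to (490,145)). The tab is back up, the narrow box is shut, and the robot is clear. I hand it in.

```bash
python3 -c "
from rig import env
print(env.close_job())"
```

```text
the job is handed in; nothing more can be done
None
```

The wide box's lid was leaning back fully open with its tab sprung back, the narrow box was shut and the arm was clear in the last pictures, and I handed the job in at about 13 s; no verdict came back.

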